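# Fit the missing rack arm and lay the bar on it

### The job

The bench-top bar rack is missing a lower arm: take the long loose arm (leave the short one), press its two hook tabs into the empty upright's slots level with the lower arm already fitted on the other upright, and push it down until it is fully home. Let go of it, then lift the round bar from the vee blocks and lay it down gently, centred across the two lower arms, behind their end stops. Leave the bottle, hammer, jar and short arm where they are.

Things in the scene. Friction and masses are not known exactly. Their poses are not given: they have to be found in the camera images.
- rack: Fixed bar rack on a timber bearer (70 mm deep, 15 in front of the uprights; 340 long): two slotted uprights 220 mm apart. Origin: midway between them, on the bearer's top (40 to 60 mm over the bench), in the plane of the slotted faces; z up, y along the rack, x into the uprights, away from the robot: arms reach towards -x. Lower arms: underside z 72, top face 108, end stops' tops 120 mm.
- overhang (a point): Front lower edge, at mid rack, of the rack's upper tier: two arms 145 mm long, undersides 322 mm above the bearer, with three stock bars up to 380 mm long laid over them, reaching back to the uprights. It overhangs the lower arms, so a hand cannot come straight down on them. This point is at x -145, z 322 mm of the rack's frame.
- upright_open: The upright without a lower arm (at y +110 or -110 mm of the rack): grey steel channel 40 mm wide and deep, 490 high, wall 4 mm, open at the back. A column of slots runs up the middle of its front face, each 10 mm wide and 34 high, 50 mm from slot to slot, the lowest one's bottom edge 40 mm above the foot. Fixed. Origin: foot, middle of the slotted face; axes as the rack's.
- slot_seat (a point): On the open upright's slotted face: middle of the bottom edge of the slot for the arm's lower tab (second slot from below, 90 mm above the foot; the upper tab goes in the next slot up). Axes as the rack's. The arm is home when hook_seat lies here, with at most about 2 mm of play.
- upright_armed: The other upright, same as the open one but with its lower arm already fitted, fixed (same size as the long loose arm, reaching 165 mm towards -x, sagging 0.02 rad). Origin: foot, middle of the slotted face; axes as the rack's.
- long_arm: Loose steel arm to fit, 0.4 kg, 165 mm long, standing on its flat underside. Origin: on the underside at the rear face of the end plate; z up, x the way the tabs point; the arm reaches along -x. Channel 26 mm wide, 36 high; at its tip an end stop 4 mm thick, 26 wide, 48 high. End plate 4 mm thick, 36 wide, 100 high. Centre of mass about 65 mm from the plate's rear.
- hook_seat (a point): On the long arm's plate, rear face, under the lower neck, 18 mm above the underside. Two tabs 6 mm wide (y), 50 mm apart: neck 6 long, 12 high, then a lip 5 thick hanging 12 below the neck. They pass the slots with the arm 12 to 22 mm above home; plate against the upright, it goes down till the necks sit on the slots' bottom edges, lips behind the wall (let go, it sags 0.035 rad).
- short_arm: Loose arm with the same section, end plate and tabs as the long one but only 110 mm long; not wanted, a bystander. Origin and axes as the long arm's. The two arms lie on opposite sides of the rack, either way round.
- vee_blocks: Pair of fixed steel vee blocks carrying the bar, in front of the rack, each 60 mm (x) by 40 (y) and 65 high, middles at y +100 and -100 mm. Origin: on the bench midway between them, under the bar's axis; y along the bar.
- bar: Round aluminium bar, 22 mm in diameter, 320 mm long, 0.33 kg, lying in the vee blocks with its axis 60 mm above the bench. Origin: its middle, on the axis; y along the bar. It can roll.
- oil_bottle: Standing black plastic bottle, 52 mm in diameter, 150 mm high, a bystander. Origin: centre of its base.
- hammer: Hammer, 240 mm long, lying on the bench, a bystander. Origin: underside, middle of its length; x along the handle towards the head.
- screw_jar: Closed glass jar, 60 mm in diameter, 65 mm high, standing under the rack, a bystander. Origin: centre of its base.
Mind the look-alikes: they are no part of the job. Leave any black or orange look-alike of the long_arm alone.

How it is judged:
On the way:
1. the long arm is hooked home at the right slots and let go (x of hook_seat in the frame of slot_seat between -0.004 and 0.004 m and y of hook_seat in the frame of slot_seat between -0.004 and 0.004 m and z of hook_seat in the frame of slot_seat between -0.004 and 0.004 m and contact force between the fingers and long_arm below 0.3 N), for 0.2 s.
At the end, for the whole second after the job is handed in: Long arm home: hook_seat within 4 mm of slot_seat in x, y and z, within 0.14 rad of square; the bar rests on both lower arms behind their stops (axis 105 to 126 mm above the bearer), its middle within 35 mm of midway between the uprights; all still and let go (x of hook_seat in the frame of slot_seat between -0.004 and 0.004 m and y of hook_seat in the frame of slot_seat between -0.004 and 0.004 m and z of hook_seat in the frame of slot_seat between -0.004 and 0.004 m and angle between the x axis of long_arm and the x axis of upright_open, either way round below 0.14 rad and contact force between bar and long_arm above 0.2 N and contact force between bar and upright_armed above 0.2 N and y of bar in the frame of rack between -0.035 and 0.035 m and x of bar in the frame of rack between -0.161 and 0 m and z of bar in the frame of rack between 0.105 and 0.126 m and linear speed of each of bar, long_arm below 0.02 m/s); the robot touches nothing.
It fails at once if the short arm is disturbed (distance of short_arm from where it was at the start of the episode above 0.03 m).
It fails at once if the oil bottle is disturbed (distance of oil_bottle from where it was at the start of the episode above 0.03 m).
It fails at once if the hammer is disturbed (distance of hammer from where it was at the start of the episode above 0.03 m).
It fails at once if the screw jar is disturbed (distance of screw_jar from where it was at the start of the episode above 0.03 m).
It fails at once if the bar is dropped or banged on the arms (comes down on them faster than 0.35 m/s or with over 60 N) ((linear speed of bar above 0.35 m/s and z of bar in the frame of rack between 0.105 and 0.135 m and x of bar in the frame of rack between -0.161 and 0 m) or contact force between bar and long_arm above 60 N or contact force between bar and upright_armed above 60 N).
It also fails if it takes over 61 s, if anything falls off the work surface, if the arm or the gripper's body presses on something with over 40 N, if the wrist force passes 120 N, or if a joint passes its speed limit or range.

### The arm

A 7-joint arm with a two-finger parallel gripper is mounted at the origin on the work surface. World frame = base frame: x ahead of the robot, y to its left, z up, the work surface at z = 0. Lengths are in m, angles in rad, forces in N, time in s.
With the tool pointing down it reaches from about 0.425 to 0.925 m from the base axis. Payload 6.8 kg.
Tool frame: the origin (TCP) lies between the finger pads; the fingertips stand 14 mm ahead of it and the grasp point (between the pads) lies 5 mm behind it; z points along the fingers, y is the line along which they close (so a half turn about z gives the same grasp; the last joint's range is limited). The gripper opens to 85 mm and grips with 20 to 120 N. Pads are 22 mm wide; open, the fingers measure 114 mm over their backs; the gripper's body (76 mm by 85 mm) begins 54 mm behind the grasp point. The pads swing forward as they close: fully open they stand 13 mm farther back than shut.
Start: joints at [1.022, 0.477, 0.022, 1.555, -0.011, 1.109, -0.083], TCP at [0.288, -0.61, 0.245] pointing down, gripper open.
Joint ranges: [-2.96, 2.96], [-0.34, 2.1], [-1.41, 1.46], [0.24, 2.44], [-1.37, 4.51], [0.17, 1.92], [-2.96, 2.96]. Speed limits (rad/s): [2.39, 2.39, 3.14, 3.14, 3.14, 3.14, 3.14].

### API

Orientations are given as a rotation vector (axis times angle).
In Python, from bench import r, eyes, ticket gives the robot as it stands. The module is installed in compiled form; this text tells all that it offers.
- The arm moves only by the tool arm_command, never from a script. Its argument "plan" is text: rows parted by semicolons, each of 4 numbers parted by spaces: the shift along the tool's x, y, z in m, then the turn about the tool's z in degrees. In form: tx ty tz yaw; .... A call has 1 to 20 rows; each row shifts and turns the commanded pose from where the row before left it, along the tool's axes as they then stand; what a row does not reach is not made up. A row lasts 1/8 s, in which the tool goes at most 62.5 mm and 10.7 degrees, less where a joint would pass 70% of its speed; a pose out of reach is approached as far as the arm can. A call is refused whole if a number of a shift passes 0.0625 or a number of a turn 10.7, either way. A call with a gripper value outside its range is refused whole. "hand" is the closure, from -1 (fully open) to 1 (shut), set as the call begins (left out, the last holds). The fingers move at their own pace and stop on an object; "grip_force" is the grip in N (left out, the last holds). Time passes only in rows, so rows that do not move let the fingers close. It gives the time, the measured TCP pose, the force, the opening and the grip force at its end, in the units of the state.
- r.get_obs(): the state, without advancing time (a new reading comes with each control period).
- eyes.grab_frame(name): name is "scene" or "top" or "wrist"; returns (picture, depth): 420x560x3 uint8, red, green, blue; 420x560 float32, m along the optical axis (not along the pixel's ray), 0 where there is no reading.
- eyes.calibration(name): a dict with "fov_y" (degrees; the focal length in pixels is half the picture's height over the tangent of half this angle, whatever the lens; pixels are square), "cx", "cy" (the principal point, pixels), "origin" and "attitude" of the camera in the world; the wrist camera has in their place "tool_from_camera" (4x4, takes a point from camera to tool coordinates, whose origin is the TCP and whose axes are the flange's). Camera axes: x right, y up, looking along -z (the intrinsics and any distortion apply to the point x, -y, -z); pixel columns grow to the right and rows downward; lengths in m; the calibration is good to about 2 mm. A picture is of the moment at which its call begins: read the wrist's pose just before it. calibration takes no time and is no camera call.
- ticket.hand_in(): hands the job in; it is judged then, once.
The state is a dict: "clock": time; "joints": joint angles; "qvel": joint speeds; "tau": joint torques, N m; "tcp_pos": TCP position; "orientation": TCP orientation; "contact_force": force on the tool from outside, world axes, zero at the start; "moment": the same for the moment, N m; "grip_width": finger opening in m; "gripper_force": force on a finger pad.
Only numpy, scipy, OpenCV 4.12 (cv2) and the standard library are available. Lean on these libraries where they do the work, as an engineer would, in place of code of your own. Each camera call takes 0.05 s, during which the arm holds its last target. There are 200 camera calls.

## Working session

There is one attempt and no reset: what is moved stays moved. The work goes in short steps, Python scripts to look and compute and a tool call to move; the robot and the scene stay as the last step left them, time stands still between calls to the robot, and variables do not carry over. Pictures are saved under pics/ and viewed, at most 10 in all, crops included, and the job is handed in when it is done.

Besides the shell and the picture viewer there is one more tool, called after "Request:" as a command line: name --argument value ..., lists and objects as JSON in quotes. arm_command: Moves the arm, as the interface text tells. Its arguments: {"type":"object","properties":{"plan":{"type":"string"},"hand":{"type":"number"},"grip_force":{"type":"number"}},"required":["plan"]}

```bash
mkdir -p pics; cat > h.py <<'E'
import numpy as np, cv2
from scipy.spatial.transform import Rotation as R
from bench import r, eyes, ticket
def shot(n,f=None):
    o=r.get_obs(); im,d=eyes.grab_frame(n); c=eyes.calibration(n)
    if f: cv2.imwrite('pics/'+f,im[:,:,::-1])
    return im,d,c,o
def pts(d,c,o):
    f=d.shape[0]/2/np.tan(np.radians(c['fov_y'])/2)
    v,u=np.mgrid[:d.shape[0],:d.shape[1]].astype(float)
    p=np.stack([(u-c['cx'])/f*d,-(v-c['cy'])/f*d,-d],-1)
    if 'tool_from_camera' in c:
        T=np.array(c['tool_from_camera']); p=p@T[:3,:3].T+T[:3,3]
        return p@R.from_rotvec(o['orientation']).as_matrix().T+o['tcp_pos']
    a=np.array(c['attitude']); 
    M=R.from_rotvec(a).as_matrix() if a.size==3 else a
    return p@M.T+np.array(c['origin'])
E
python3 - <<'E'
from h import *
for n in('scene','top','wrist'):
    im,d,c,o=shot(n,n+'0.png'); print(c); np.savez(n+'0.npz',im=im,p=pts(d,c,o),d=d)
print(o)
a=np.hstack([cv2.imread('pics/%s0.png'%n) for n in('scene','top')])
E
```

```text
{'fov_y': 52.858207744290965, 'cx': 274.8847006990253, 'cy': 211.43149049822753, 'origin': array([1.39112839, 0.4173083 , 1.14008386]), 'attitude': array([0.55079675, 0.83781822, 1.84491513])}
{'fov_y': 44.42577401266628, 'cx': 272.14553861628224, 'cy': 212.1068949341024, 'origin': array([ 0.2703377 , -0.00464994,  1.75133624]), 'attitude': array([ 0.0887777 , -0.07981221, -1.55925962])}
{'fov_y': 58.652664807927025, 'cx': 278.23444179834377, 'cy': 209.94274264115182, 'tool_from_camera': array([[ 6.74239548e-04,  9.60768945e-01,  2.77349203e-01,
         7.05762332e-02],
       [ 9.99999747e-01, -5.84536950e-04, -4.06110518e-04,
         3.37298531e-04],
       [-2.28057517e-04,  2.77349406e-01, -9.60769096e-01,
        -1.28252901e-01],
       [ 0.00000000e+00,  0.00000000e+00,  0.00000000e+00,
         1.00000000e+00]])}
{'clock': 0.1, 'joints': array([ 1.02188758,  0.47770223,  0.02234654,  1.55634402, -0.01147033,
        1.10929557, -0.08309163]), 'qvel': array([-3.17092500e-05, -3.51753157e-03, -2.04631182e-03, -2.19065536e-03,
        8.62721787e-05,  4.44414714e-04, -1.92613259e-03]), 'tau': array([ 4.83248979e-03, -5.97759461e+01,  1.61363829e+00, -2.81952703e+01,
        1.27972296e-02,  5.03780888e-03, -5.02679097e-05]), 'tcp_pos': array([ 0.28776981, -0.61002637,  0.24443681]), 'orientation': array([-3.06407536e+00, -6.86549426e-01,  7.76902975e-04]), 'contact_force': array([-0.06168429,  0.7408851 , -0.41644018]), 'moment': array([ 0.02165963,  0.00572265, -0.0265177 ]), 'gripper_force': 0.0, 'grip_width': 0.0853150095137813}
```

View pics/scene0.png

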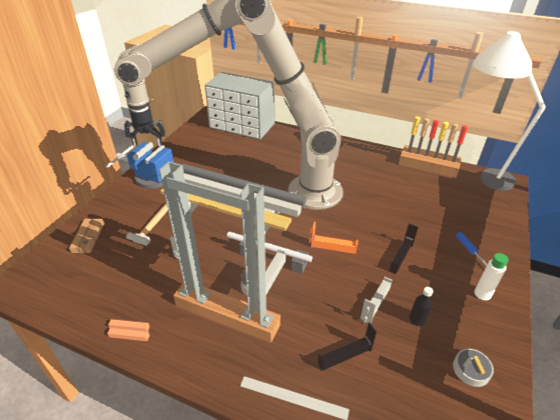

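View pics/top0.png

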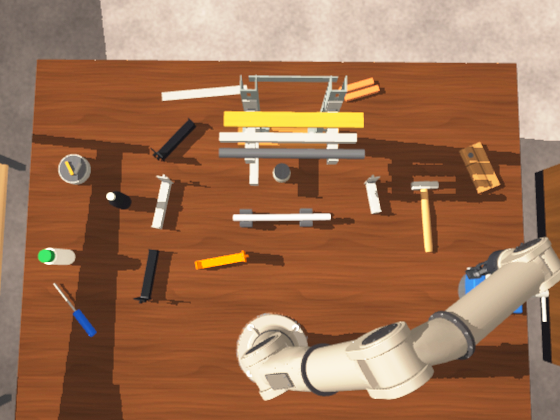

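The scene view shows the rack with its open upright on the robot's right (y-) side. In the top view, the grey long arm is at about (162,203), the short one at (373,195), the bar at (282,217), and the fitted arm at (254,165). Next I'll measure these.

```bash
python3 - <<'E'
from h import *
z=np.load('top0.npz'); p=z['p']; im=z['im']
def show(n,u0,u1,v0,v1,zl,zh):
    q=p[v0:v1,u0:u1].reshape(-1,3); q=q[(q[:,2]>zl)&(q[:,2]<zh)]
    if len(q)<4: print(n,len(q));return
    m=q.mean(0); w,V=np.linalg.eigh(np.cov(q[:,:2].T)); a=V[:,1]; s=(q[:,:2]-m[:2])@a; t=(q[:,:2]-m[:2])@V[:,0]
    print(n,len(q),'mean',m.round(3),'axis',a.round(3),'ext',s.min().round(3),s.max().round(3),t.min().round(3),t.max().round(3),'z',np.percentile(q[:,2],[2,50,98]).round(3))
show('long',145,180,170,235,.02,.15)
show('long plate',145,180,170,235,.07,.15)
show('long body',145,180,170,235,.025,.042)
show('short',360,390,170,220,.02,.15)
show('short plate',360,390,170,220,.07,.15)
show('bar',230,335,205,230,.055,.09)
show('vee1',230,335,205,230,.02,.05)
show('fitted',240,265,160,190,.12,.2)
show('upper grey',215,370,145,162,.3,.6)
show('yellow',215,370,110,130,.3,.6)
show('uprL',235,262,70,105,.45,.6)
show('uprR',320,350,70,105,.45,.6)
show('jar',270,293,162,185,.04,.09)
show('bottle',100,135,185,215,.05,.2)
show('hammer',408,442,175,255,.008,.06)
z=np.load('scene0.npz');p=z['p']
show('long sc',355,400,270,325,.02,.15)
show('long plate sc',355,400,270,325,.07,.15)
# upright front/back from scene: points high z
q=p.reshape(-1,3)
for k,(a,b) in {'L':(.0,.5),'R':(-.5,0)}.items():
    pass
show('bearer',170,285,285,335,.03,.065)
show('uprscR(image)',240,270,185,320,.12,.55)
show('uprscL(image)',165,205,170,300,.12,.55)
for uv in [(170,180),(180,180),(250,190),(262,190),(255,300),(258,325),(190,290),(205,300)]:
    print(uv,p[uv[1],uv[0]].round(3))
a=cv2.imread('pics/scene0.png')[150:345,155:425]; b=cv2.imread('pics/top0.png')[60:240,140:390]
cv2.imwrite('pics/c1.png',np.vstack([cv2.resize(a,(800,578),interpolation=cv2.INTER_CUBIC)]))
E
```

```text
long 477 mean [0.487 0.378 0.04 ] axis [-0.984  0.179] ext -0.086 0.09 -0.02 0.017 z [0.023 0.037 0.098]
long plate 35 mean [0.56  0.365 0.09 ] axis [0.166 0.986] ext -0.017 0.019 -0.012 0.004 z [0.072 0.092 0.105]
long body 372 mean [0.48  0.38  0.035] axis [-0.984  0.177] ext -0.091 0.082 -0.019 0.016 z [0.026 0.035 0.041]
short 333 mean [ 0.52  -0.333  0.043] axis [-0.982 -0.187] ext -0.058 0.063 -0.017 0.02 z [0.023 0.037 0.1  ]
short plate 39 mean [ 0.565 -0.324  0.089] axis [-0.168  0.986] ext -0.02 0.016 -0.012 0.004 z [0.072 0.09  0.104]
bar 871 mean [ 0.435 -0.023  0.066] axis [-0.017  1.   ] ext -0.162 0.155 -0.03 0.029 z [0.056 0.067 0.077]
vee1 32 mean [ 0.425 -0.023  0.039] axis [0.105 0.994] ext -0.103 0.136 -0.036 0.027 z [0.025 0.04  0.05 ]
fitted 210 mean [0.563 0.063 0.158] axis [-0.999  0.046] ext -0.044 0.034 -0.015 0.013 z [0.134 0.159 0.169]
upper grey 1603 mean [ 0.568 -0.045  0.433] axis [-0.002  1.   ] ext -0.19 0.19 -0.034 0.018 z [0.409 0.435 0.442]
yellow 2319 mean [ 0.661 -0.05   0.42 ] axis [-0.002  1.   ] ext -0.185 0.185 -0.059 0.025 z [0.409 0.421 0.4
[... 682 characters left out ...]
0.567 0.368 0.088] axis [-0.933 -0.359] ext -0.075 0.015 -0.018 0.014 z [0.071 0.087 0.104]
bearer 2127 mean [ 0.727 -0.032  0.053] axis [-0.022  1.   ] ext -0.184 0.159 -0.03 0.112 z [0.032 0.055 0.064]
uprscR(image) 2903 mean [0.704 0.063 0.364] axis [-0.973 -0.23 ] ext -0.041 0.145 -0.034 0.073 z [0.134 0.394 0.543]
uprscL(image) 3004 mean [ 0.707 -0.147  0.374] axis [-0.915 -0.403] ext -0.073 0.151 -0.078 0.039 z [0.136 0.409 0.531]
(170, 180) [ 0.743 -0.141  0.528]
(180, 180) [ 0.716 -0.133  0.511]
(250, 190) [0.701 0.053 0.529]
(262, 190) [0.702 0.085 0.539]
(255, 300) [0.702 0.053 0.112]
(258, 325) [0.744 0.082 0.057]
(190, 290) [ 0.716 -0.172  0.061]
(205, 300) [ 0.726 -0.112  0.052]
```

View pics/c1.png

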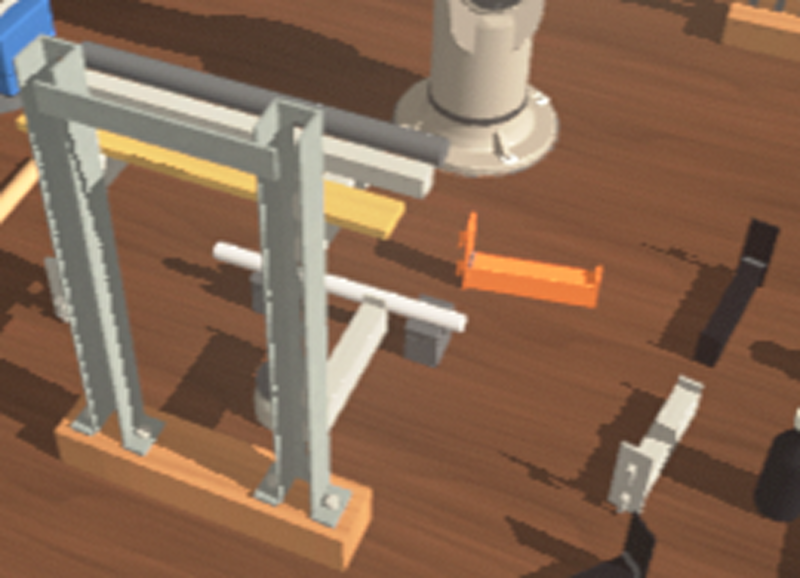

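The crop confirms it: the fitted arm is on the y+ upright. The loose long arm is at the right, with its plate and tabs pointing away from the robot. The tool stays vertical, so I need the hand's profile against the overhang.

```bash
python3 - <<'E'
from h import *
o=r.get_obs(); M=R.from_rotvec(o['orientation']).as_matrix(); print(M.round(3), np.degrees(np.arctan2(M[1,0],M[0,0])))
for n in('scene','top'):
    p=np.load(n+'0.npz')['p'].reshape(-1,3); q=(p-o['tcp_pos'])@M
    q=q[(np.hypot(q[:,0],q[:,1])<.16)]
    for z0 in np.arange(-.5,.04,.03):
        s=q[(q[:,2]>=z0)&(q[:,2]<z0+.03)]
        if len(s)>5: print(n,'back',round(-z0-.03,3),round(-z0,3),len(s),'x',np.percentile(s[:,0],[1,99]).round(3),'y',np.percentile(s[:,1],[1,99]).round(3))
E
```

```text
[[ 0.904  0.427 -0.001]
 [ 0.427 -0.904  0.001]
 [-0.    -0.001 -1.   ]] 25.256041180217615
scene back 0.41 0.44 144 x [-0.017  0.031] y [-0.158 -0.099]
scene back 0.38 0.41 319 x [-0.011  0.036] y [-0.155 -0.044]
scene back 0.35 0.38 576 x [-0.04   0.049] y [-0.156  0.024]
scene back 0.32 0.35 456 x [-0.024  0.054] y [-0.141  0.039]
scene back 0.29 0.32 285 x [0.01  0.055] y [-0.085  0.04 ]
scene back 0.26 0.29 154 x [0.001 0.053] y [-0.044  0.033]
scene back 0.23 0.26 189 x [-0.002  0.044] y [-0.037  0.03 ]
scene back 0.2 0.23 163 x [-0.     0.044] y [-0.037  0.031]
scene back 0.17 0.2 158 x [-0.006  0.044] y [-0.039  0.035]
scene back 0.14 0.17 173 x [-0.009  0.042] y [-0.038  0.032]
scene back 0.11 0.14 128 x [-0.001  0.043] y [-0.037  0.033]
scene back 0.08 0.11 241 x [-0.009  0.025] y [-0.07   0.067]
scene back 0.05 0.08 209 x [-0.014  0.021] y [-0.072  0.071]
scene back 0.02 0.05 72 x [-0.011  0.017] y [-0.072  0.069]
scene back -0.01 0.02 37 x [-0.009  0.016] y [-0.055  0.057]
top back 0.44 0.47 6 x [-0.016 -0.005] y [-0.159 -0.157]
top back 0.41 0.44 654 x [-0.045  0.023] y [-0.159 -0.099]
top back 0.38 0.41 887 x [-0.047  0.031] y [-0.153 -0.039]
top back 0.35 0.38 1263 x [-0.047  0.044] y [-0.123  0.02 ]
top back 0.32 0.35 304 x [-0.023  0.049] y [-0.083  0.035]
top back 0.29 0.32 111 x [0.036 0.049] y [-0.075  0.03 ]
top back 0.26 0.29 9 x [0.039 0.047] y [-0.045 -0.004]
top back 0.23 0.26 7 x [0.032 0.043] y [-0.017  0.027]
top back 0.2 0.23 64 x [0.012 0.041] y [-0.036  0.027]
top back 0.17 0.2 98 x [0.002 0.038] y [-0.04   0.009]
top back 0.14 0.17 103 x [-0.005  0.036] y [-0.039  0.006]
top back 0.11 0.14 83 x [-0.011  0.036] y [-0.04   0.002]
top back 0.08 0.11 143 x [-0.014  0.017] y [-0.071 -0.02 ]
top back 0.05 0.08 111 x [-0.018  0.015] y [-0.075 -0.024]
top back 0.02 0.05 10 x [0.001 0.011] y [-0.071 -0.045]
```

```bash
python3 - <<'E'
from h import *
from scipy.optimize import least_squares
o=r.get_obs(); M=R.from_rotvec(o['orientation']).as_matrix()
P=np.load('scene0.npz')['p']; T=np.load('top0.npz')['p']
q=(P.reshape(-1,3)-o['tcp_pos'])@M; q=q[np.hypot(q[:,0],q[:,1])<.08]
for a in np.arange(-.32,-.04,.03):
    s=q[(q[:,2]>=a)&(q[:,2]<a+.03)]
    f=least_squares(lambda v:np.hypot(s[:,0]-v[0],s[:,1]-v[1])-v[2],[0,0,.04],loss='soft_l1',f_scale=.002)
    print('back',round(-a-.03,3),f.x.round(4),'maxr',np.percentile(np.hypot(s[:,0],s[:,1]),[50,95]).round(3))
# rack from the top: heights along columns through upper arms/bars
for u in (285,254,335,310):
    print('col',u,[(v,*T[v,u].round(3)) for v in range(72,190,4)])
E
```

```text
back 0.29 [-0.1288  0.0082  0.179 ] maxr [0.055 0.072]
back 0.26 [0.0077 0.0015 0.0394] maxr [0.045 0.056]
back 0.23 [0.0006 0.0017 0.0378] maxr [0.038 0.044]
back 0.2 [0.     0.0016 0.0382] maxr [0.038 0.043]
back 0.17 [-0.0002  0.0008  0.0388] maxr [0.039 0.043]
back 0.14 [0.0009 0.0006 0.0353] maxr [0.036 0.041]
back 0.11 [0.001  0.0003 0.0363] maxr [0.037 0.042]
back 0.08 [-0.2058  0.0024  0.2195] maxr [0.037 0.067]
back 0.05 [-0.742   0.0057  0.7539] maxr [0.044 0.072]
back 0.02 [-0.0947 -0.0002  0.1156] maxr [0.051 0.07 ]
col 285 [(72, np.float64(0.955), np.float64(-0.034), np.float64(0.005)), (76, np.float64(0.741), np.float64(-0.025), np.float64(0.524)), (80, np.float64(0.737), np.float64(-0.026), np.float64(0.508)), (84, np.float64(0.912), np.float64(-0.034), np.float64(0.004)), (88, np.float64(0.901), np.float64(-0.035), np.float64(-0.006)), (92, np.float64(0.882), np.float64(-0.034), np.float64(0.006)), (96, np.float64(0.867), np.float64(-0.034), np.float64(0.009)), (100, np.float64(0.857), np.float64(-0.035), np.float64(-0.005)), (104, np.float64(0.84), np.float64(-0.035)
[... 6478 characters left out ...]
at64(0.682), np.float64(-0.122), np.float64(0.012)), (152, np.float64(0.571), np.float64(-0.093), np.float64(0.435)), (156, np.float64(0.56), np.float64(-0.093), np.float64(0.435)), (160, np.float64(0.641), np.float64(-0.123), np.float64(0.004)), (164, np.float64(0.627), np.float64(-0.122), np.float64(0.006)), (168, np.float64(0.613), np.float64(-0.123), np.float64(0.004)), (172, np.float64(0.6), np.float64(-0.123), np.float64(-0.002)), (176, np.float64(0.586), np.float64(-0.123), np.float64(-0.0)), (180, np.float64(0.571), np.float64(-0.123), np.float64(0.004)), (184, np.float64(0.558), np.float64(-0.123), np.float64(-0.002)), (188, np.float64(0.543), np.float64(-0.123), np.float64(0.008))]
```

Request:
arm_command --plan "0 0 -0.06 8.42; 0 0 -0.06 8.42; 0 0 -0.06 8.42; 0.015 -0.06 -0.02 0; 0.015 -0.06 0 0; 0.015 -0.06 0 0; 0.015 -0.06 0 0; 0.015 -0.06 0 0; 0.015 -0.06 0 0; 0.015 -0.06 0 0; 0.015 -0.06 0 0; 0.015 -0.06 0 0; 0.015 -0.06 0 0" --hand -1

```text
clock: 1.78
tcp_pos: [0.4374, -0.0109, 0.4446]
orientation: [3.141, -0.001, 0.001]
contact_force: [1.2, -1.0, 0.2]
grip_width: 0.0857
gripper_force: 0.0
```

Next I'll test what happens at the reach limit by moving upward: does the tool tilt, and does the tilt stay?

Request:
arm_command --plan "0 0 -0.06 0; 0 0 -0.06 0; 0 0 -0.06 0; 0 0 -0.06 0; 0 0 -0.06 0; 0 0 -0.06 0"

```text
clock: 2.52
tcp_pos: [0.4336, -0.0122, 0.7216]
orientation: [-3.128, -0.004, -0.158]
contact_force: [0.0, 0.3, 0.1]
grip_width: 0.0854
gripper_force: 0.0
```

```bash
python3 -c "
from h import *
o=r.get_obs();print(o['joints'].round(3),o['tcp_pos'],R.from_rotvec(o['orientation']).as_matrix().round(3))"
```

```text
[ 0.543 -0.02  -0.624  1.141 -0.014  1.915 -1.655] [ 0.43364241 -0.01215312  0.7216229 ] [[ 0.995  0.003  0.101]
 [ 0.002 -1.     0.01 ]
 [ 0.101 -0.01  -0.995]]
```

The tilt goes the useful way, with the fingers pointing forward. I'll push a little more, then come back along the tool axis to see whether it holds.

Request:
arm_command --plan "0 0 -0.05 0; 0 0 -0.05 0; 0 0 -0.05 0"

```text
clock: 2.9
tcp_pos: [0.4176, -0.0159, 0.7702]
orientation: [-3.113, 0.008, -0.322]
contact_force: [0.4, -0.4, 0.1]
grip_width: 0.0855
gripper_force: 0.0
```

Request:
arm_command --plan "0 0 0.05 0; 0 0 0.05 0; 0 0 0.05 0; 0 0 0.05 0"

```text
clock: 3.4
tcp_pos: [0.4586, -0.0118, 0.5727]
orientation: [-3.113, 0.002, -0.322]
contact_force: [0.0, -0.0, -0.5]
grip_width: 0.0853
gripper_force: 0.0
```

```bash
python3 -c "
from h import *
o=r.get_obs();print(o['joints'].round(3),o['tcp_pos'],R.from_rotvec(o['orientation']).as_matrix().round(3))"
```

```text
[ 0.97  -0.151 -0.89   1.554 -0.145  1.478 -1.5  ] [ 0.45858821 -0.01180091  0.57268388] [[ 0.979 -0.     0.205]
 [-0.003 -1.     0.012]
 [ 0.205 -0.012 -0.979]]
```

The tilt holds at about 12°, so the hand can lean clear of the overhang. Now I'll go above the long arm for a close look.

Request:
arm_command --plan "-0.0143 -0.05 0.0379 0; -0.0143 -0.05 0.0379 0; -0.0143 -0.05 0.0379 0; -0.0143 -0.05 0.0379 0; -0.0143 -0.05 0.0379 0; -0.0143 -0.05 0.0379 0; -0.0143 -0.05 0.0379 0; -0.0143 -0.05 0.0379 10.2; 0 0 0 0"

```text
clock: 4.53
tcp_pos: [0.4154, 0.3202, 0.3116]
orientation: [-3.107, 0.145, -0.298]
contact_force: [-0.6, -0.5, -0.4]
grip_width: 0.0854
gripper_force: 0.0
```

```bash
cat >> h.py <<'E'
def fit(q,n=''):
    m=q.mean(0); w,V=np.linalg.eigh(np.cov(q[:,:2].T)); a=V[:,1]*np.sign(V[0,1]); b=np.array([-a[1],a[0]])
    s=(q[:,:2])@a; t=(q[:,:2])@b; s0,s1=np.percentile(s,[1,99]); t0,t1=np.percentile(t,[2,98])
    print(n,len(q),'yaw',np.degrees(np.arctan2(a[1],a[0])).round(2),'far end',(a*s1+b*(t0+t1)/2).round(4),'near',(a*s0+b*(t0+t1)/2).round(4),'L',(s1-s0).round(3),'W',(t1-t0).round(3),'z',np.percentile(q[:,2],[5,50,95]).round(4))
E
python3 - <<'E'
from h import *
im,d,c,o=shot('wrist','w1.png'); p=pts(d,c,o).reshape(-1,3); p=p[d.ravel()>0.05]
print(o['joints'].round(2),o['tcp_pos'],R.from_rotvec(o['orientation']).as_matrix().round(3).tolist())
box=(abs(p[:,0]-.48)<.13)&(abs(p[:,1]-.38)<.06)
print('table z',np.median(p[(p[:,2]<.015)&box][:,2]))
fit(p[box&(p[:,2]>.029)&(p[:,2]<.043)],'body top'); fit(p[box&(p[:,2]>.06)&(p[:,2]<.11)],'plate')
fit(p[box&(p[:,2]>.094)&(p[:,2]<.11)],'plate top');fit(p[box&(p[:,2]>.042)&(p[:,2]<.055)],'stop')
E
```

```text
[ 0.15  0.25 -1.15  1.88  0.44  1.08 -2.84] [0.41538135 0.32024619 0.31160045] [[0.978, -0.09, 0.19], [-0.094, -0.996, 0.008], [0.189, -0.025, -0.982]]
table z -0.0004317020134781413
body top 3553 yaw -10.21 far end [0.5596 0.3674] near [0.4054 0.3951] L 0.157 W 0.026 z [0.0339 0.0356 0.0376]
plate 618 yaw 80.27 far end [0.5692 0.3839] near [0.5632 0.3488] L 0.036 W 0.014 z [0.0635 0.0878 0.1003]
plate top 242 yaw 79.7 far end [0.5646 0.3848] near [0.5582 0.3498] L 0.036 W 0.004 z [0.095  0.0992 0.1007]
stop 208 yaw -10.55 far end [0.5624 0.3661] near [0.4013 0.3961] L 0.164 W 0.034 z [0.0429 0.0476 0.0534]
```

View pics/w1.png

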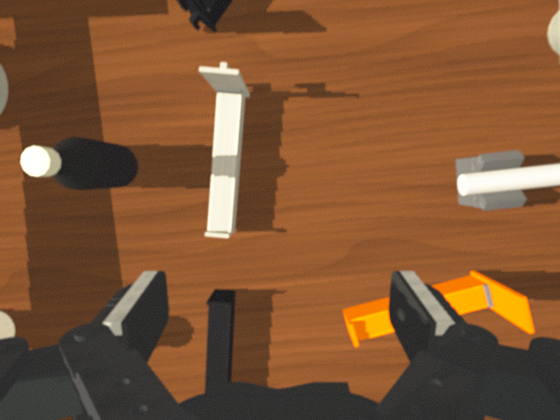

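The picture shows the grey arm clear, with its plate at (224,80) and stop at (218,234). The bottle is to the left and the black look-alike is nearer the robot. Joint 7 is close to its limit, so I'll use the equivalent half-turned grasp.

Request:
arm_command --plan "0 0 0.006 -10.3; 0 0 0.006 -10.3; 0 0 0.006 -10.3; 0 0 0.006 -10.3; 0 0 0.006 -10.3; 0 0 0.006 -10.3; 0 0 0.006 -10.3; 0 0 0.006 -10.3; 0 0 0.006 -10.3; 0 0 0.006 -10.3; 0 0 0.006 -10.3; 0 0 0.006 -10.3; 0 0 0.006 -10.3; 0 0 0.006 -10.3; 0 0 0.006 -10.3; 0 0 0.006 -10.3; 0 0 0.006 -10.3; 0 0 0 0"

```text
clock: 6.82
tcp_pos: [0.4399, 0.3156, 0.214]
orientation: [0.283, 2.933, 0.037]
contact_force: [0.8, 0.2, 0.6]
grip_width: 0.0851
gripper_force: 0.0
```

```bash
cat >> h.py <<'E'
def go(t):
    o=r.get_obs(); M=R.from_rotvec(o['orientation']).as_matrix()
    print('q',o['joints'].round(2),'tcp',o['tcp_pos'].round(4)); print(M.round(3).tolist())
    print('yaw x',np.degrees(np.arctan2(M[1,0],M[0,0])).round(2),'shift tool',(M.T@(np.array(t)-o['tcp_pos'])).round(4)); return M,o
E
python3 -c "
from h import *
go([.4187,.3933,.020])"
```

```text
q [ 0.24  0.61 -1.39  1.96  0.88  1.12 -0.14] tcp [0.4399 0.3156 0.214 ]
[[-0.963, 0.187, 0.195], [0.192, 0.981, 0.006], [-0.19, 0.043, -0.981]]
yaw x 168.74 shift tool [0.0721 0.0638 0.1867]
```

Request:
arm_command --plan "0.018 0.016 0.02 -1; 0.018 0.016 0.02 0; 0.018 0.016 0.02 0; 0.018 0.016 0.02 0; 0 0 0 0"

```text
clock: 7.45
tcp_pos: [0.3946, 0.3939, 0.1237]
orientation: [0.253, 2.938, 0.035]
contact_force: [0.1, -0.6, 0.5]
grip_width: 0.085
gripper_force: 0.0
```

```bash
python3 -c "
from h import *
go([.4187,.3933,.020])"
```

```text
q [-0.08  0.72 -1.22  1.99  1.03  1.06 -0.41] tcp [0.3946 0.3939 0.1237]
[[-0.967, 0.167, 0.193], [0.171, 0.985, 0.007], [-0.189, 0.04, -0.981]]
yaw x 169.94 shift tool [-0.0038 -0.0007  0.1064]
```

Everything lines up. Descend and grip.

Request:
arm_command --plan "-0.001 0 0.03 0; -0.001 0 0.03 0; -0.001 0 0.03 0; -0.001 0 0.016 0; 0 0 0 0"

```text
clock: 8.07
tcp_pos: [0.4202, 0.3931, 0.0206]
orientation: [0.254, 2.937, 0.034]
contact_force: [-0.2, 0.0, -0.1]
grip_width: 0.0856
gripper_force: 0.0
```

Request:
arm_command --plan "0 0 0 0; 0 0 0 0; 0 0 0 0; 0 0 0 0; 0 0 0 0; 0 0 0 0" --hand 1 --grip_force 110

```text
clock: 8.82
tcp_pos: [0.4192, 0.3941, 0.0215]
orientation: [0.249, 2.936, 0.034]
contact_force: [-1.8, -3.0, 8.8]
grip_width: 0.025
gripper_force: 108.9
```

```bash
python3 -c "
from h import *
go([.4187,.3933,.020])"
```

```text
q [-0.16  0.87 -1.06  2.    1.23  0.97 -0.51] tcp [0.4192 0.3941 0.0215]
[[-0.967, 0.165, 0.195], [0.169, 0.986, 0.007], [-0.191, 0.039, -0.981]]
yaw x 170.08 shift tool [ 0.0006 -0.001   0.0014]
```

Request:
arm_command --plan "-0.004 0 -0.02 0; -0.0095 0.002 -0.045 0; -0.0095 0.002 -0.049 0; -0.0095 0.002 -0.049 0; -0.0075 0.002 -0.04 -3; -0.003 0 -0.01 -7; 0 0 0 0"

```text
clock: 9.7
tcp_pos: [0.4207, 0.3931, 0.2381]
orientation: [-0.006, 2.947, 0.01]
contact_force: [0.7, 0.1, -4.0]
grip_width: 0.0245
gripper_force: 109.6
```

```bash
python3 - <<'E'
from h import *
go([.482,-.155,.22])
im,d,c,o=shot('wrist','w2.png')
E
```

```text
q [ 0.04  0.62 -1.35  1.85  0.86  1.2  -0.02] tcp [0.4207 0.3931 0.2381]
[[-0.981, -0.005, 0.194], [-0.003, 1.0, 0.007], [-0.194, 0.006, -0.981]]
yaw x -179.81 shift tool [-0.0548 -0.5485  0.0258]
```

View pics/w2.png

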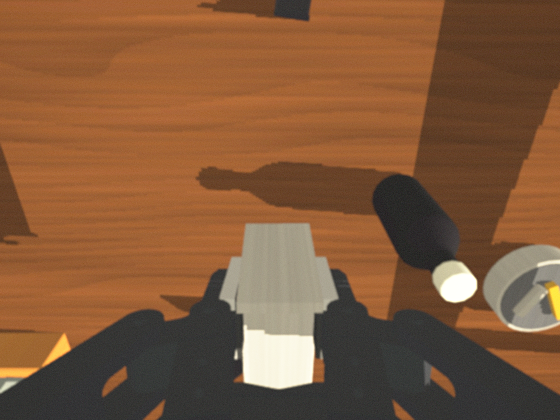

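The picture shows the arm held level in the fingers (about (280,300)), with the bottle and ash tray clear of it. Next I'll measure its pose from the top and scene depth.

```bash
python3 - <<'E'
from h import *
for n in('wrist','top','scene'):
    im,d,c,o=shot(n); p=pts(d,c,o); ok=d>.05; q=p[ok]
    b=(q[:,0]>.395)&(q[:,0]<.62)&(abs(q[:,1]-.392)<.035)&(q[:,2]>.14)
    s=q[b]
    if n=='wrist': s=s[(abs(s[:,1]-.392)<.01)]
    s=s[(s[:,0]>.45)]
    # body top heights along x
    for x0 in np.arange(.38,.6,.02):
        t=s[(s[:,0]>=x0)&(s[:,0]<x0+.02)]
        if len(t)>3: print(n,round(x0,2),len(t),'z',np.percentile(t[:,2],[10,50,90]).round(4),'y',np.percentile(t[:,1],[3,50,97]).round(4),'x',np.percentile(t[:,0],[3,97]).round(4))
E
```

```text
wrist 0.44 395 z [0.2506 0.2512 0.2517] y [0.3828 0.3925 0.4011] x [0.4501 0.455 ]
top 0.44 39 z [0.2299 0.2492 0.2533] y [0.377  0.3856 0.4028] x [0.4503 0.4588]
top 0.46 80 z [0.2311 0.2499 0.254 ] y [0.3776 0.3874 0.403 ] x [0.4611 0.4794]
top 0.48 79 z [0.2259 0.2499 0.2537] y [0.377  0.3853 0.4032] x [0.4805 0.4998]
top 0.5 78 z [0.2279 0.249  0.2543] y [0.377  0.3856 0.4021] x [0.5007 0.5184]
top 0.52 83 z [0.2303 0.2501 0.2543] y [0.3769 0.386  0.4032] x [0.5206 0.5394]
top 0.54 82 z [0.2327 0.2504 0.2558] y [0.3761 0.3869 0.403 ] x [0.5415 0.5595]
top 0.56 98 z [0.2511 0.2911 0.3158] y [0.3723 0.3889 0.4065] x [0.5605 0.5746]
scene 0.44 19 z [0.2502 0.2529 0.2545] y [0.3792 0.3911 0.4036] x [0.4511 0.4587]
scene 0.46 51 z [0.2502 0.2522 0.255 ] y [0.3792 0.3919 0.4042] x [0.4612 0.4797]
scene 0.48 40 z [0.2502 0.2529 0.2548] y [0.3794 0.3921 0.4029] x [0.4813 0.4971]
scene 0.56 361 z [0.2279 0.2716 0.311 ] y [0.3748 0.3918 0.4083] x [0.5634 0.5781]
```

```bash
python3 - <<'E'
from h import *
for n in('scene','top'):
    p=np.load(n+'0.npz')['p'].reshape(-1,3)
    for k,y0 in(('L',.065),('R',-.155)):
        for zl,zh in((.3,.36),(.45,.55)):
            s=p[(abs(p[:,1]-y0)<.032)&(p[:,0]>.68)&(p[:,0]<.75)&(p[:,2]>zl)&(p[:,2]<zh)]
            if len(s)>20: print(n,k,zl,len(s),'x',np.percentile(s[:,0],[2,5,50,95,98]).round(4),'y',np.percentile(s[:,1],[1,3,50,97,99]).round(4),'ztop',np.percentile(s[:,2],99).round(4))
    s=p[(abs(p[:,1]-.065)<.03)&(p[:,0]>.53)&(p[:,0]<.66)&(p[:,2]>.13)&(p[:,2]<.18)]
    if len(s)>20:
      for x0 in (.53,.56,.59,.62):
        t=s[(s[:,0]>=x0)&(s[:,0]<x0+.03)]
        if len(t)>10: print(n,'fitted',x0,len(t),'y',np.percentile(t[:,1],[3,50,97]).round(4),'z',np.percentile(t[:,2],[50,90]).round(4))
    s=p[(abs(p[:,1]+.045)<.07)&(p[:,0]>.68)&(p[:,0]<.76)&(p[:,2]>.03)&(p[:,2]<.075)]; 
    if len(s)>20: print(n,'bearer z',np.percentile(s[:,2],[25,50,75]).round(4),'x',np.percentile(s[:,0],[1,99]).round(4))
    s=p[(p[:,0]>.67)&(p[:,0]<.76)&(p[:,2]>.04)&(p[:,2]<.07)]; print(n,'bearer y',np.percentile(s[:,1],[.5,99.5]).round(4))
E
```

```text
scene L 0.3 328 x [0.698  0.6991 0.7146 0.7373 0.7384] y [0.0462 0.0466 0.0568 0.0856 0.0859] ztop 0.3593
scene L 0.45 837 x [0.6983 0.6993 0.717  0.7417 0.7426] y [0.0345 0.0391 0.058  0.0856 0.0859] ztop 0.5459
scene R 0.3 332 x [0.699  0.7001 0.7192 0.7373 0.7378] y [-0.1749 -0.1742 -0.1683 -0.1336 -0.1333] ztop 0.3595
scene R 0.45 714 x [0.6984 0.7004 0.7239 0.7417 0.7429] y [-0.1753 -0.1742 -0.1524 -0.1285 -0.1245] ztop 0.5461
scene fitted 0.53 92 y [0.0526 0.0692 0.0784] z [0.1603 0.1696]
scene fitted 0.56 82 y [0.0531 0.0709 0.0788] z [0.1595 0.1625]
scene fitted 0.59 92 y [0.0526 0.0687 0.0782] z [0.1604 0.1634]
scene fitted 0.62 83 y [0.0546 0.0725 0.0784] z [0.16   0.1637]
scene bearer z [0.0523 0.0546 0.0566] x [0.6835 0.7541]
scene bearer y [-0.2129  0.3566]
top L 0.45 380 x [0.6915 0.6918 0.697  0.7372 0.7379] y [0.0343 0.0377 0.0605 0.0842 0.0845] ztop 0.5471
top R 0.45 432 x [0.691  0.6917 0.6978 0.7367 0.7379] y [-0.1756 -0.1738 -0.1495 -0.1283 -0.1246] ztop 0.5473
top fitted 0.53 93 y [0.0512 0.0632 0.076 ] z [0.1578 0.1647]
top fitted 0.56 84 y [0.0511 0.0638 0.0763] z [0.1589 0.1634]
top fitted 0.59 30 y [0.0512 0.0576 0.0736] z [0.1607 0.165 ]
top bearer z [0.0502 0.0532 0.0563] x [0.6803 0.741 ]
top bearer y [-0.2137  0.3659]
```

Request:
arm_command --plan "-0.014 -0.03 0 0; -0.014 -0.04 0 0; -0.014 -0.04 0 0; -0.013 -0.04 0.01 0; 0 -0.04 0 0; 0 -0.04 0 0; 0 -0.04 0 0; 0 -0.04 0 0; 0 -0.04 0 0; 0 -0.04 0 0; 0 -0.04 0 0; 0 -0.04 0 0; 0 -0.04 0 0; 0 -0.03 0 0; 0 0 0 0"

```text
clock: 11.78
tcp_pos: [0.4789, -0.1492, 0.2342]
orientation: [0.001, 2.949, 0.01]
contact_force: [0.9, 0.8, -3.9]
grip_width: 0.0244
gripper_force: 109.7
```

```bash
python3 - <<'E'
from h import *
go([.482,-.155,.225])
E
```

```text
q [ 1.35  0.41 -1.36  2.04  0.51  0.87  1.31] tcp [ 0.4789 -0.1492  0.2342]
[[-0.982, -0.0, 0.191], [0.001, 1.0, 0.007], [-0.191, 0.007, -0.982]]
yaw x 179.94 shift tool [-0.0013 -0.0059  0.0096]
```

Request:
arm_command --plan "0.0044 -0.0012 0.0222 0; 0.0044 -0.0012 0.0222 0; 0.0044 -0.0012 0.0222 0; -0.013 0 0.0025 0; -0.013 0 0.0025 0; -0.013 0 0.0025 0; -0.012 0 0.0025 0; 0 0 0 0"

```text
clock: 12.78
tcp_pos: [0.5333, -0.1489, 0.168]
orientation: [-0.008, 2.946, 0.011]
contact_force: [-1.0, 0.0, -3.5]
grip_width: 0.0243
gripper_force: 109.8
```

```bash
python3 - <<'E'
from h import *
M,o=go([.5503,-.1527,.166])
im,d,c,_=shot('scene','s2.png'); p=pts(d,c,o)
cv2.imwrite('pics/s2c.png',cv2.resize(cv2.imread('pics/s2.png')[140:340,130:330],(600,600),interpolation=cv2.INTER_CUBIC))
q=p.reshape(-1,3)
s=q[(q[:,0]>.6)&(q[:,0]<.69)&(abs(q[:,1]+.155)<.03)&(q[:,2]>.12)&(q[:,2]<.27)]
print(len(s)); 
if len(s): print(np.percentile(s,[2,50,98],axis=0).round(4))
im,d,c,_=shot('top'); t=(pts(d,c,o)).reshape(-1,3)
for zl in np.arange(.30,.56,.02):
    s=t[(abs(t[:,1]+.155)<.09)&(t[:,0]<.545)&(t[:,0]>.42)&(t[:,2]>zl)&(t[:,2]<zl+.02)]
    s2=q[(abs(q[:,1]+.155)<.09)&(q[:,0]<.56)&(q[:,0]>.42)&(q[:,2]>zl)&(q[:,2]<zl+.02)]
    print(zl.round(2),len(s),s[:,0].max().round(3) if len(s) else '',len(s2),np.percentile(s2[:,0],98).round(3) if len(s2) else '')
E
```

```text
q [ 1.09  0.55 -1.15  2.    0.69  0.8   1.16] tcp [ 0.5333 -0.1489  0.168 ]
[[-0.981, -0.006, 0.195], [-0.005, 1.0, 0.008], [-0.195, 0.007, -0.981]]
yaw x -179.72 shift tool [-0.0163 -0.0039  0.0053]
332
[[ 0.6026 -0.1596  0.1494]
 [ 0.6533 -0.1388  0.1827]
 [ 0.6814 -0.1309  0.2475]]
0.3 2 0.534 0 
0.32 0  0 
0.34 3 0.533 1 0.508
0.36 9 0.532 7 0.529
0.38 0  37 0.53
0.4 0  149 0.525
0.42 2 0.517 160 0.523
0.44 2 0.458 151 0.522
0.46 15 0.521 181 0.53
0.48 118 0.526 266 0.53
0.5 496 0.521 421 0.523
0.52 435 0.505 320 0.505
0.54 341 0.473 253 0.469
0.56 13 0.429 30 0.431
```

View pics/s2c.png

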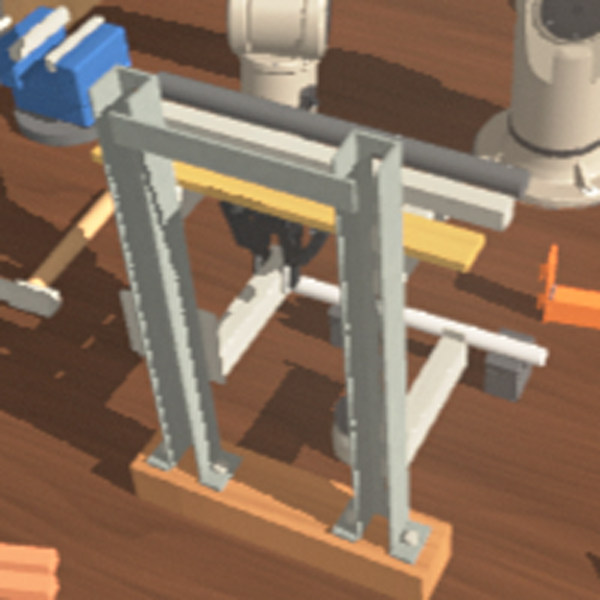

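The picture shows the arm's plate at (210,345), just in front of the open upright's face. The gripper is in front of the tier, and I measured about 4 mm of clearance. It needs shifting 4 mm to -y, then inserting slowly.

Request:
arm_command --plan "0.0006 -0.004 0.003 -0.3; -0.004 0 0.001 0; -0.004 0 0.001 0; -0.002 0 0 0; 0 0 0 0"

```text
clock: 13.5
tcp_pos: [0.5425, -0.1532, 0.1646]
orientation: [-0.015, 2.946, 0.009]
contact_force: [0.6, -0.6, -3.9]
grip_width: 0.0243
gripper_force: 109.9
```

```bash
python3 - <<'E'
from h import *
M,o=go([.5503,-.1527,.165]); print(o['contact_force'].round(1),o['moment'].round(2))
im,d,c,_=shot('scene'); q=pts(d,c,o).reshape(-1,3)
for zl,zh in((.13,.17),(.19,.24)):
    s=q[(q[:,0]>.66)&(q[:,0]<.695)&(abs(q[:,1]+.145)<.02)&(q[:,2]>zl)&(q[:,2]<zh)]; print(len(s), np.percentile(s,[2,50,98],axis=0).round(4).tolist() if len(s) else '')
s=q[(q[:,0]>.701)&(q[:,0]<.735)&(abs(q[:,1]+.134)<.006)&(q[:,2]>.13)&(q[:,2]<.26)];print('wall y',np.percentile(s[:,1],[5,50,95]).round(4))
E
```

```text
q [ 1.07  0.57 -1.14  1.98  0.71  0.81  1.16] tcp [ 0.5425 -0.1532  0.1646]
[[-0.981, -0.011, 0.194], [-0.009, 1.0, 0.007], [-0.194, 0.005, -0.981]]
yaw x -179.45 shift tool [-0.0078  0.0004  0.0011]
[ 0.6 -0.6 -3.9] [-0.16  0.6  -0.2 ]
33 [[0.6609, -0.1437, 0.1431], [0.6739, -0.1399, 0.1582], [0.6913, -0.1358, 0.1685]]
31 [[0.6838, -0.1424, 0.1914], [0.688, -0.1366, 0.2144], [0.69, -0.1345, 0.2361]]
wall y [-0.1369 -0.1353 -0.1333]
```

Request:
arm_command --plan "-0.002 0 0.0004 0.3; -0.002 0 0.0004 0; -0.002 0 0.0004 0; -0.0015 0 0.0003 0; 0 0 0 0"

```text
clock: 14.18
tcp_pos: [0.5499, -0.1529, 0.1645]
orientation: [-0.008, 2.947, 0.01]
contact_force: [-0.2, 0.2, -3.4]
grip_width: 0.0244
gripper_force: 109.8
```

```bash
python3 - <<'E'
from h import *
M,o=go([.5503,-.1527,.145]); print(o['contact_force'].round(1),o['moment'].round(2))
E
```

```text
q [ 1.06  0.58 -1.13  1.97  0.71  0.82  1.15] tcp [ 0.5499 -0.1529  0.1645]
[[-0.981, -0.006, 0.194], [-0.005, 1.0, 0.007], [-0.194, 0.006, -0.981]]
yaw x -179.73 shift tool [0.0034 0.0001 0.0192]
[-0.2  0.2 -3.4] [0.   0.73 0.02]
```

Request:
arm_command --plan "-0.0012 0 0.0003 0; -0.0012 0 0.0003 0; 0 0 0 0"

```text
clock: 14.55
tcp_pos: [0.5513, -0.1531, 0.1638]
orientation: [-0.008, 2.949, 0.009]
contact_force: [-5.0, -0.5, -2.3]
grip_width: 0.0243
gripper_force: 110.1
```

Request:
arm_command --plan "0.0011 0 0.003 0; 0.0006 0 0.003 0; 0.0006 0 0.003 0; 0.0006 0 0.003 0; 0 0 0 0"

```text
clock: 15.18
tcp_pos: [0.5511, -0.153, 0.1514]
orientation: [-0.008, 2.948, 0.01]
contact_force: [-2.8, 0.1, -5.4]
grip_width: 0.0242
gripper_force: 109.6
```

Request:
arm_command --plan "0.0004 0 0.002 0; 0.0004 0 0.002 0; 0 0 0 0"

```text
clock: 15.55
tcp_pos: [0.5513, -0.153, 0.1476]
orientation: [-0.008, 2.948, 0.01]
contact_force: [-5.0, -0.1, -3.8]
grip_width: 0.0245
gripper_force: 109.8
```

Request:
arm_command --plan "0.0007 0 0.002 0; 0.0004 0 0.002 0; 0 0 0 0"

```text
clock: 15.92
tcp_pos: [0.5508, -0.1532, 0.1439]
orientation: [-0.007, 2.948, 0.008]
contact_force: [-9.6, -1.3, 2.2]
grip_width: 0.0247
gripper_force: 109.9
```

```bash
python3 - <<'E'
from h import *
M,o=go([.5508,-.1532,.1439])
im,d,c,_=shot('scene','s3.png'); q=pts(d,c,o).reshape(-1,3)
for nm,y0 in(('fit',.066),('new',-.154)):
  for x0 in np.arange(.54,.69,.015):
    s=q[(q[:,0]>x0)&(q[:,0]<x0+.015)&(abs(q[:,1]-y0)<.02)&(q[:,2]>.1)&(q[:,2]<.24)]
    if len(s)>8: print(nm,x0.round(3),len(s),'z',np.percentile(s[:,2],[5,50,80,95]).round(4),'y',np.percentile(s[:,1],[3,97]).round(4))
E
```

```text
q [ 1.03  0.6  -1.09  1.98  0.75  0.79  1.12] tcp [ 0.5508 -0.1532  0.1439]
[[-0.981, -0.005, 0.192], [-0.004, 1.0, 0.006], [-0.192, 0.005, -0.981]]
yaw x -179.75 shift tool [-0.  0. -0.]
fit 0.54 37 z [0.1364 0.1594 0.1611 0.1628] y [0.0519 0.078 ]
fit 0.555 42 z [0.1316 0.1589 0.1605 0.1627] y [0.0524 0.0788]
fit 0.57 50 z [0.1323 0.1594 0.1611 0.1623] y [0.0536 0.0786]
fit 0.585 43 z [0.1302 0.1595 0.1612 0.1631] y [0.0529 0.0784]
fit 0.6 47 z [0.1308 0.1608 0.1621 0.1638] y [0.0525 0.0787]
fit 0.615 42 z [0.1306 0.1603 0.1627 0.1644] y [0.0525 0.0789]
fit 0.63 47 z [0.1342 0.1606 0.163  0.1643] y [0.057  0.0786]
fit 0.645 32 z [0.1302 0.1596 0.1624 0.163 ] y [0.0648 0.0788]
fit 0.66 26 z [0.1295 0.1533 0.1617 0.1633] y [0.0721 0.0782]
new 0.54 131 z [0.1587 0.2152 0.2329 0.2385] y [-0.1719 -0.1347]
new 0.555 104 z [0.1351 0.1628 0.1995 0.2189] y [-0.1719 -0.1345]
new 0.57 42 z [0.1263 0.1581 0.1607 0.1623] y [-0.1636 -0.1393]
new 0.585 49 z [0.1275 0.1597 0.162  0.1632] y [-0.1641 -0.1401]
new 0.6 47 z [0.1308 0.1592 0.1617 0.1639] y [-0.1643 -0.1394]
new 0.615 49 z [0.1291 0.1579 0.1617 0.1637] y [-0.1645 -0.1393]
new 0.63 51 z [0.1313 0.1611 0.1629 0.1643] y [-0.1654 -0.1401]
new 0.645 51 z [0.1312 0.1587 0.1621 0.164 ] y [-0.1639 -0.1394]
new 0.66 36 z [0.1304 0.155  0.1608 0.1639] y [-0.1534 -0.1396]
new 0.675 22 z [0.1322 0.15   0.1611 0.1639] y [-0.1449 -0.1394]
```

The new arm's top is level with the fitted one all along (0.161–0.163), so it's at the seat. I'll press once more, then release.

Request:
arm_command --plan "0.0003 0 0.0015 0; 0 0 0 0"

```text
clock: 16.23
tcp_pos: [0.5507, -0.1532, 0.1426]
orientation: [-0.007, 2.948, 0.008]
contact_force: [-14.5, -1.3, 6.4]
grip_width: 0.0241
gripper_force: 110.4
```

Request:
arm_command --plan "0 0 0 0; 0 0 0 0; 0 0 0 0; 0 0 0 0; 0 0 0 0" --hand -1

```text
clock: 16.85
tcp_pos: [0.5516, -0.1528, 0.1423]
orientation: [-0.008, 2.947, 0.01]
contact_force: [0.1, 0.8, -1.1]
grip_width: 0.0858
gripper_force: 0.0
```

```bash
python3 - <<'E'
from h import *
M,o=go([.42,-.045,.30])
im,d,c,_=shot('scene','s4.png'); q=pts(d,c,o).reshape(-1,3)
for nm,y0 in(('fit',.066),('new',-.154)):
  for x0 in np.arange(.54,.69,.03):
    s=q[(q[:,0]>x0)&(q[:,0]<x0+.03)&(abs(q[:,1]-y0)<.02)&(q[:,2]>.1)&(q[:,2]<.19)]
    if len(s)>8: print(nm,x0.round(3),len(s),'z',np.percentile(s[:,2],[5,50,80,95]).round(4),'y',np.percentile(s[:,1],[3,97]).round(4))
s=q[(q[:,0]>.66)&(q[:,0]<.72)&(abs(q[:,1]+.145)<.03)&(q[:,2]>.18)&(q[:,2]<.23)]
E
```

```text
q [ 1.03  0.6  -1.09  1.98  0.75  0.78  1.12] tcp [ 0.5516 -0.1528  0.1423]
[[-0.981, -0.006, 0.194], [-0.005, 1.0, 0.007], [-0.194, 0.006, -0.981]]
yaw x -179.73 shift tool [ 0.098   0.1096 -0.1794]
fit 0.54 86 z [0.1304 0.1589 0.1612 0.1631] y [0.0535 0.0784]
fit 0.57 88 z [0.129  0.1592 0.1613 0.1634] y [0.0535 0.0785]
fit 0.6 90 z [0.1298 0.1596 0.1622 0.164 ] y [0.0523 0.0781]
fit 0.63 76 z [0.1289 0.1603 0.163  0.165 ] y [0.0581 0.0786]
fit 0.66 31 z [0.1284 0.152  0.1626 0.1645] y [0.0732 0.0787]
new 0.54 89 z [0.1278 0.1565 0.1585 0.1608] y [-0.1662 -0.1398]
new 0.57 90 z [0.128  0.1578 0.1602 0.1617] y [-0.1653 -0.1397]
new 0.6 100 z [0.1275 0.1574 0.1605 0.162 ] y [-0.1651 -0.1399]
new 0.63 94 z [0.1273 0.1592 0.1614 0.1635] y [-0.1649 -0.1398]
new 0.66 59 z [0.1305 0.15   0.1622 0.1644] y [-0.1544 -0.139 ]
```

The arm is hanging home, level at the plate with the expected sag. Now back out, rise and turn for the bar.

Request:
arm_command --plan "0.02 0 -0.004 0; 0.03 0 -0.006 0; 0.03 0 -0.006 0; 0.01 0 -0.025 0; 0 0 -0.03 10; 0 0 -0.03 10; 0 0 -0.03 10; 0 0 0 10; 0 0 0 10; 0 0 0 10; 0 0 0 10; 0 0 0 10; 0 0 0 10; 0 0 0 0"

```text
clock: 18.65
tcp_pos: [0.4378, -0.154, 0.2534]
orientation: [2.114, 2.13, 0.214]
contact_force: [-0.3, -0.6, 0.6]
grip_width: 0.0853
gripper_force: 0.0
```

```bash
python3 - <<'E'
from h import *
M,o=go([.436,-.026,.16])
for n in('scene','top','wrist'):
    im,d,c,_=shot(n,'%s5.png'%n); q=pts(d,c,o).reshape(-1,3); q=q[d.ravel()>.05]
    s=q[(abs(q[:,0]-.436)<.03)&(abs(q[:,1]+.026)<.19)&(q[:,2]>.062)&(q[:,2]<.08)]
    if len(s)>30: fit(s,n+' bar'); print(np.percentile(s[:,1],[.5,99.5]).round(4), s[:,0][s[:,2]>.069].mean().round(4))
E
```

```text
q [ 1.31  0.14 -1.12  2.09  0.11  0.8   0.14] tcp [ 0.4378 -0.154   0.2534]
[[-0.008, 0.981, 0.193], [1.0, 0.007, 0.007], [0.005, 0.194, -0.981]]
yaw x 90.45 shift tool [ 0.1275 -0.019   0.0922]
scene bar 349 yaw -88.35 far end [ 0.4454 -0.1822] near [0.4363 0.1332] L 0.316 W 0.045 z [0.063  0.0692 0.0741]
[-0.1836  0.134 ] 0.4405
top bar 575 yaw -89.11 far end [ 0.4371 -0.1394] near [0.433  0.1279] L 0.267 W 0.045 z [0.0628 0.0684 0.076 ]
[-0.1416  0.1285] 0.4347
wrist bar 6326 yaw -88.9 far end [ 0.441  -0.1817] near [ 0.4377 -0.0111] L 0.171 W 0.043 z [0.0629 0.0685 0.0708]
[-0.1828 -0.0103] 0.4394
```

Request:
arm_command --plan "0.043 -0.006 0.015 -0.6; 0.043 -0.006 0.015 0; 0.043 -0.006 0.015 0; 0 0 0.02 0; 0 0 0 0"

```text
clock: 19.42
tcp_pos: [0.4303, -0.0243, 0.1858]
orientation: [2.103, 2.144, 0.212]
contact_force: [-0.8, 0.5, 0.3]
grip_width: 0.0853
gripper_force: 0.0
```

```bash
python3 - <<'E'
from h import *
M,o=go([.439,-.024,.053])
im,d,c,_=shot('wrist','w6.png'); q=pts(d,c,o).reshape(-1,3); q=q[d.ravel()>.05]
s=q[(abs(q[:,0]-.436)<.025)&(abs(q[:,1]+.026)<.19)&(q[:,2]>.063)&(q[:,2]<.08)]
fit(s)
for y0 in np.arange(-.18,.13,.04):
    t=s[(s[:,1]>y0)&(s[:,1]<y0+.04)&(s[:,2]>.068)]
    if len(t)>20: print(y0.round(3),len(t),np.percentile(t[:,0],[5,50,95]).round(4),t[:,2].max().round(4))
E
```

```text
q [ 0.97  0.2  -1.13  2.24  0.33  0.64 -0.36] tcp [ 0.4303 -0.0243  0.1858]
[[-0.02, 0.981, 0.191], [1.0, 0.019, 0.009], [0.005, 0.191, -0.982]]
yaw x 91.14 shift tool [-0.0006 -0.0168  0.132 ]
 12235 yaw -88.89 far end [ 0.4402 -0.1612] near [0.435  0.1033] L 0.265 W 0.042 z [0.0638 0.0687 0.0708]
-0.18 459 [0.4346 0.4407 0.447 ] 0.072
-0.14 812 [0.4341 0.4397 0.4459] 0.0718
-0.1 911 [0.4331 0.4388 0.4452] 0.072
-0.06 1002 [0.4325 0.4379 0.4442] 0.0725
-0.02 1158 [0.4313 0.4371 0.4433] 0.0724
0.02 1302 [0.4307 0.4363 0.4423] 0.0723
0.06 1530 [0.4297 0.4355 0.4418] 0.0722
0.1 171 [0.4293 0.4351 0.4411] 0.0722
```

Request:
arm_command --plan "0 -0.006 0.033 0; 0 -0.006 0.033 0; 0 -0.005 0.033 0; 0 0 0.033 0; 0 0 0 0"

```text
clock: 20.1
tcp_pos: [0.4396, -0.0246, 0.0532]
orientation: [2.106, 2.14, 0.211]
contact_force: [-0.6, 0.3, 0.5]
grip_width: 0.0857
gripper_force: 0.0
```

```bash
python3 -c "
from h import *
M,o=go([.4385,-.024,.053]);print(o['contact_force'])"
```

```text
q [ 0.54  0.45 -0.72  2.34  0.89  0.39 -0.91] tcp [ 0.4396 -0.0246  0.0532]
[[-0.017, 0.981, 0.191], [1.0, 0.015, 0.007], [0.004, 0.191, -0.982]]
yaw x 90.95 shift tool [ 0.0007 -0.0012  0.    ]
[-0.56892285  0.34359999  0.49015389]
```

Request:
arm_command --plan "0 0 0 0; 0 0 0 0; 0 0 0 0; 0 0 0 0; 0 0 0 0; 0 0.003 -0.015 0; 0 0.007 -0.035 0; 0 0.007 -0.035 0; 0 0.0075 -0.04 0; 0 0.005 -0.025 0; 0 0 0 0" --hand 1 --grip_force 70

```text
clock: 21.48
tcp_pos: [0.4404, -0.0255, 0.208]
orientation: [2.104, 2.134, 0.213]
contact_force: [-0.8, -0.2, -4.0]
grip_width: 0.0204
gripper_force: 69.2
```

```bash
python3 - <<'E'
from h import *
M,o=go([.52,-.044,.20]); print(o['grip_width'],o['contact_force'])
for n in('scene','top'):
    im,d,c,_=shot(n,n+'7.png'); q=pts(d,c,o).reshape(-1,3)
    s=q[(abs(q[:,0]-o['tcp_pos'][0])<.03)&(abs(q[:,1]+.026)<.19)&(abs(q[:,2]-o['tcp_pos'][2]-.008)<.02)]
    s=s[abs(s[:,1]+.026)>.06]
    fit(s,n); print(np.percentile(s[:,1],[.5,99.5]).round(4))
    for a,b in((-.2,-.1),(.05,.15)):
        t=s[(s[:,1]>a)&(s[:,1]<b)]; print(np.percentile(t[:,2],[50,95]).round(4),t[:,0].mean().round(4))
E
```

```text
q [ 1.01  0.17 -1.16  2.2   0.29  0.69 -0.32] tcp [ 0.4404 -0.0255  0.208 ]
[[-0.015, 0.98, 0.196], [1.0, 0.014, 0.005], [0.002, 0.196, -0.981]]
yaw x 90.84 shift tool [-0.0196  0.0762  0.0233]
0.020432121274041717 [-0.78038692 -0.20440166 -3.966325  ]
scene 162 yaw 89.94 far end [0.4412 0.1342] near [0.4411 0.0453] L 0.089 W 0.017 z [0.2114 0.2223 0.2274]
[0.0397 0.1342]Traceback (most recent call last):
  File "<stdin>", line 9, in <module>
    return _quantile_unchecked(
        a, q, axis, out, overwrite_input, method, keepdims, weights)
    return _ureduce(a,
                    func=_quantile_ureduce_func,
    ...<5 lines>...
                    overwrite_input=overwrite_input,
                    method=method)
    r = func(a, **kwargs)
    result = _quantile(arr,
                       quantiles=q,
    ...<2 lines>...
                       out=out,
                       weights=wgt)
    slices_having_nans = np.isnan(arr[-1, ...])
                                  ~~~^^^^^^^^^
IndexError: index -1 is out of bounds for axis 0 with size 0
```

Request:
arm_command --plan "-0.0034 0.0165 0.0034 0; -0.0034 0.0165 0.0034 0; -0.0034 0.0165 0.0034 0; -0.0034 0.0165 0.0034 0; -0.0034 0.0165 0.0034 0.9; 0 0 0 0; 0 0 0 0"

```text
clock: 22.4
tcp_pos: [0.5239, -0.0403, 0.2058]
orientation: [2.122, 2.123, 0.214]
contact_force: [-0.0, 0.2, -1.9]
grip_width: 0.0199
gripper_force: 69.2
```

```bash
python3 - <<'E'
from h import *
M,o=go([.5505,-.044,.164]); print(o['contact_force'].round(1)); T=o['tcp_pos']
im,d,c,_=shot('scene','s8.png'); q=pts(d,c,o).reshape(-1,3)
for a,b in((-.21,-.17),(.08,.13)):
    t=q[(abs(q[:,0]-T[0])<.03)&(abs(q[:,2]-T[2]-.008)<.02)&(q[:,1]>a)&(q[:,1]<b)]
    if len(t)>5: print(len(t),np.percentile(t[:,2],[50,97]).round(4),t[:,0].mean().round(4),t[:,1].min().round(4),t[:,1].max().round(4))
for zl in np.arange(.36,.50,.02):
    s=q[(abs(q[:,1]+.045)<.05)&(q[:,0]<.548)&(q[:,0]>.42)&(q[:,2]>zl)&(q[:,2]<zl+.02)]
    b=q[(abs(q[:,1]+.045)<.19)&(q[:,0]<.59)&(q[:,0]>.545)&(q[:,2]>zl)&(q[:,2]<zl+.02)]
    print(zl.round(2),len(s),np.percentile(s[:,0],97).round(3) if len(s) else '',len(b),b[:,0].min().round(3) if len(b) else '')
for y0 in(.066,-.1535):
    s=q[(q[:,0]>.52)&(q[:,0]<.56)&(abs(q[:,1]-y0)<.016)&(q[:,2]>.1)&(q[:,2]<.18)]
    for x0 in np.arange(.525,.56,.005):
        t=s[(s[:,0]>x0)&(s[:,0]<x0+.005)]
        if len(t)>2: print(y0,x0.round(3),len(t),t[:,2].max().round(4))
cv2.imwrite('pics/s8c.png',cv2.resize(cv2.imread('pics/s8.png')[140:340,130:330],(600,600),interpolation=cv2.INTER_CUBIC))
E
```

```text
q [ 0.84  0.35 -1.03  2.04  0.47  0.77 -0.45] tcp [ 0.5239 -0.0403  0.2058]
[[-0.001, 0.981, 0.193], [1.0, -0.0, 0.007], [0.007, 0.193, -0.981]]
yaw x 90.06 shift tool [-0.004   0.0181  0.0461]
[-0.   0.2 -1.9]
55 [0.2186 0.2243] 0.5291 -0.2011 -0.1705
91 [0.2206 0.2257] 0.5275 0.0807 0.1196
0.36 2 0.52 0 
0.38 38 0.515 1 0.56
0.4 153 0.525 42 0.563
0.42 159 0.52 956 0.558
0.44 183 0.517 51 0.567
0.46 202 0.513 0 
0.48 125 0.517 0 
0.5 158 0.522 0 
0.066 0.53 15 0.1737
0.066 0.535 29 0.1759
0.066 0.54 12 0.1714
0.066 0.545 18 0.1647
0.066 0.55 12 0.1614
0.066 0.555 11 0.1614
-0.1535 0.53 19 0.1716
-0.1535 0.535 25 0.1714
-0.1535 0.54 11 0.1613
-0.1535 0.545 13 0.1613
-0.1535 0.55 15 0.162
-0.1535 0.555 17 0.1635
```

View pics/s8c.png

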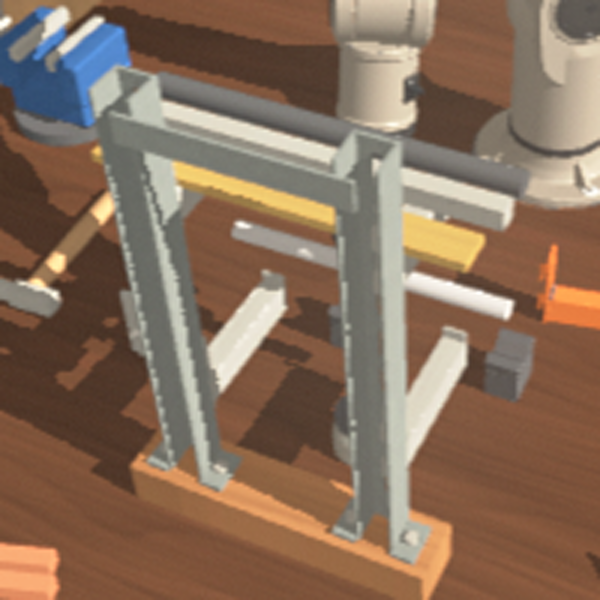

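The picture shows the bar held level in front of both lower arms, with both end stops visible at (272,275) and (453,335). Moving over the stops and down along the tool axis, slowing near contact.

Request:
arm_command --plan "-0.002 0.0105 0.002 0; -0.002 0.0105 0.002 0; 0 0 0.012 0; 0 0 0.01 0; 0 0 0.007 0; 0 0 0.004 0; 0 0 0 0"

```text
clock: 23.32
tcp_pos: [0.5519, -0.0442, 0.1735]
orientation: [2.122, 2.123, 0.214]
contact_force: [0.7, 0.3, -2.3]
grip_width: 0.02
gripper_force: 69.2
```

```bash
python3 -c "
from h import *
M,o=go([.553,-.044,.163]);print(o['contact_force'].round(1))"
```

```text
q [ 0.75  0.44 -0.96  2.01  0.56  0.74 -0.52] tcp [ 0.5519 -0.0442  0.1735]
[[-0.001, 0.981, 0.193], [1.0, -0.0, 0.007], [0.007, 0.193, -0.981]]
yaw x 90.06 shift tool [ 0.0001 -0.0009  0.0105]
[ 0.7  0.3 -2.3]
```

Request:
arm_command --plan "0 0 0.003 0; 0 -0.0005 0.002 0; 0 -0.0005 0.002 0; 0 0 0 0"

```text
clock: 23.82
tcp_pos: [0.5523, -0.0443, 0.1665]
orientation: [2.122, 2.122, 0.215]
contact_force: [0.0, 0.7, -2.6]
grip_width: 0.0203
gripper_force: 69.2
```

Request:
arm_command --plan "0 0 0.0015 0; 0 0 0.001 0; 0 0 0 0"

```text
clock: 24.2
tcp_pos: [0.5529, -0.0442, 0.1642]
orientation: [2.122, 2.122, 0.215]
contact_force: [-0.0, -0.4, -4.2]
grip_width: 0.0203
gripper_force: 69.2
```

Request:
arm_command --plan "0 0 0.001 0; 0 0 0.001 0; 0 0 0 0"

```text
clock: 24.58
tcp_pos: [0.5533, -0.0443, 0.1631]
orientation: [2.122, 2.122, 0.213]
contact_force: [-6.6, -0.4, 9.5]
grip_width: 0.0201
gripper_force: 70.6
```

Request:
arm_command --plan "0 0 0.001 0; 0 0 0 0"

```text
clock: 24.82
tcp_pos: [0.5533, -0.0443, 0.1628]
orientation: [2.122, 2.121, 0.212]
contact_force: [-11.8, -1.2, 18.1]
grip_width: 0.0199
gripper_force: 71.6
```

Request:
arm_command --plan "0 0 -0.001 0; 0 0 0 0; 0 0 0 0; 0 0 0 0; 0 0 0 0" --hand -0.2

```text
clock: 25.45
tcp_pos: [0.5533, -0.0442, 0.1622]
orientation: [2.122, 2.122, 0.215]
contact_force: [0.8, -0.2, 0.3]
grip_width: 0.051
gripper_force: 0.0
```

```bash
python3 - <<'E'
from h import *
M,o=go([.553,-.044,.163]); print(o['contact_force'].round(1),o['grip_width'])
im,d,c,_=shot('scene','s9.png'); q=pts(d,c,o).reshape(-1,3)
for a,b in((-.21,-.172),(-.13,-.08),(.08,.13)):
    t=q[(abs(q[:,0]-.553)<.03)&(abs(q[:,2]-.172)<.018)&(q[:,1]>a)&(q[:,1]<b)]
    if len(t)>5: print(len(t),np.percentile(t[:,2],[50,97]).round(4),np.percentile(t[:,0],[5,50,95]).round(4),t[:,1].min().round(4),t[:,1].max().round(4))
cv2.imwrite('pics/s9c.png',cv2.resize(cv2.imread('pics/s9.png')[140:340,130:330],(600,600),interpolation=cv2.INTER_CUBIC))
E
```

```text
q [ 0.73  0.45 -0.94  2.02  0.59  0.73 -0.54] tcp [ 0.5533 -0.0442  0.1622]
[[-0.001, 0.981, 0.193], [1.0, -0.001, 0.007], [0.007, 0.193, -0.981]]
yaw x 90.04 shift tool [ 0.0002 -0.0002 -0.0009]
[ 0.8 -0.2  0.3] 0.05104061285363266
58 [0.1762 0.1831] [0.5493 0.5609 0.5643] -0.2039 -0.1722
88 [0.1767 0.1821] [0.5491 0.5594 0.5653] -0.1286 -0.0821
84 [0.1785 0.1839] [0.5465 0.5572 0.5632] 0.0803 0.1164
```

View pics/s9c.png

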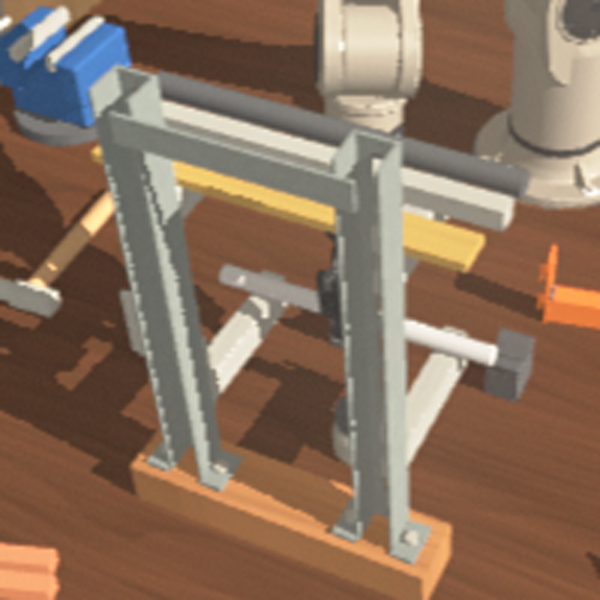

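The picture shows the bar resting across both arms, behind the stops and centred. Withdraw up along the tool axis, then back.

Request:
arm_command --plan "0 -0.001 -0.01 0; 0 -0.001 -0.015 0; 0 0 -0.02 0; 0 -0.02 -0.01 0; 0 -0.035 -0.007 0; 0 -0.035 -0.007 0; 0 -0.02 -0.004 0; 0 0 0 0; 0 0 0 0"

```text
clock: 26.62
tcp_pos: [0.4304, -0.0448, 0.2131]
orientation: [2.121, 2.121, 0.216]
contact_force: [0.2, 0.7, 0.1]
grip_width: 0.0512
gripper_force: 0.0
```

```bash
python3 - <<'E'
from h import *
M,o=go([.553,-.044,.163]); print(o['contact_force'].round(1))
im,d,c,_=shot('scene','s10.png'); q=pts(d,c,o).reshape(-1,3)
for a,b in((-.21,-.172),(-.13,-.08),(.08,.13)):
    t=q[(abs(q[:,0]-.553)<.03)&(abs(q[:,2]-.172)<.018)&(q[:,1]>a)&(q[:,1]<b)]
    if len(t)>5: print(len(t),np.percentile(t[:,2],[50,97]).round(4),np.percentile(t[:,0],[5,50,95]).round(4),t[:,1].min().round(4),t[:,1].max().round(4))
s=q[(q[:,0]>.6)&(q[:,0]<.68)&(abs(q[:,1]+.154)<.02)&(q[:,2]>.15)&(q[:,2]<.18)]; print(np.percentile(s[:,2],[50,90]))
cv2.imwrite('pics/s10c.png',cv2.resize(cv2.imread('pics/s10.png')[140:340,130:330],(600,600),interpolation=cv2.INTER_CUBIC))
E
```

```text
q [ 1.12  0.15 -1.2   2.21  0.22  0.69 -0.22] tcp [ 0.4304 -0.0448  0.2131]
[[-0.0, 0.981, 0.195], [1.0, -0.001, 0.006], [0.007, 0.195, -0.981]]
yaw x 90.02 shift tool [0.0005 0.1104 0.073 ]
[0.2 0.7 0.1]
56 [0.1762 0.1818] [0.5494 0.5601 0.5653] -0.2037 -0.1721
94 [0.1768 0.1826] [0.549  0.5592 0.5645] -0.1296 -0.0808
86 [0.1787 0.1849] [0.5468 0.5579 0.5638] 0.0804 0.1161
[0.1595367  0.16253294]
```

View pics/s10c.png

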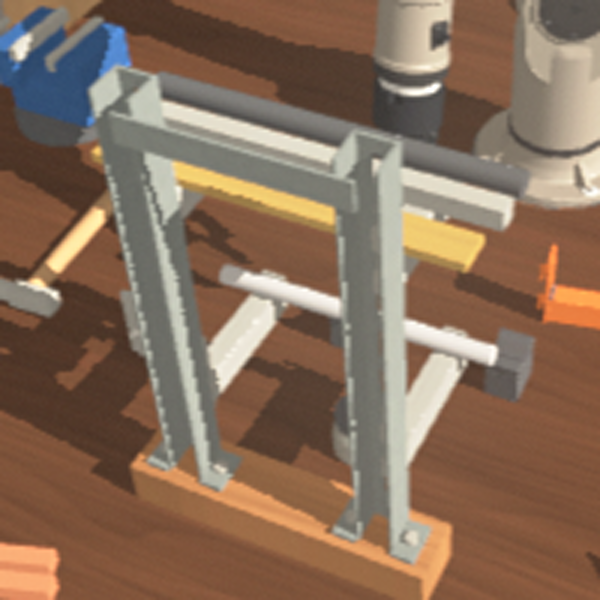

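The bar is still, centred on both arms behind the stops, and the hand is clear. Handing in.

```bash
python3 -c "
from h import *
print(ticket.hand_in())"
```

```text
the job is handed in; nothing more can be done
None
```

The long arm is hooked home level with the fitted one and let go, the bar rests centred across both lower arms behind their stops, and the job is handed in at about 27 s of 61 s; the hand-in returned no verdict.

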